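Tip the square bottle into its laying-down tray and push it home

ROBOT

A 7-joint arm with a two-finger parallel gripper is mounted at the origin on a cart in front of the work surface, level with it; the furniture and walls round the work are solid. World frame = base frame: x ahead of the robot, y to its left, z up, the work surface at z = 0. Lengths are in m, angles in rad, forces in N, time in s.
With the tool pointing down it reaches from about 0.425 to 0.925 m from the base axis. Payload 6.8 kg.
Tool frame: the origin (TCP) lies on the centre line of the jaws, within the pads' length; the fingertips stand 25 mm ahead of it and the grasp point (between the pads) lies 6 mm ahead of it; z points along the fingers, y is the line along which they close (so a half turn about z gives the same grasp; the last joint's range is limited). The gripper opens to 85 mm and grips with 20 to 120 N. Pads are 22 mm wide; open, the fingers measure 114 mm over their backs; the gripper's body (76 mm by 85 mm) begins 54 mm behind the grasp point. The pads swing forward as they close: fully open they stand 13 mm farther back than shut.
Start: joints at [-1.393, 0.477, 0.022, 1.555, -0.011, 1.109, -0.083], TCP at [0.19, 0.648, 0.256] pointing down, gripper open.
Joint ranges: [-2.96, 2.96], [-0.34, 2.1], [-1.41, 1.46], [0.24, 2.44], [-1.37, 4.51], [0.17, 1.92], [-2.96, 2.96]. Speed limits (rad/s): [2.39, 2.39, 3.14, 3.14, 3.14, 3.14, 3.14].

INTERFACE

Orientations are given as a rotation vector (axis times angle).
In Python, from bench import telemetry, grab_frame, job gives the robot as it stands.
- The arm moves only by the tool apply_moves, never from a script. Its argument "rows" is a list of rows, each a list of 2 entries, a list of its own where there are three numbers: the shift along the tool's x, y, z each as a share of 250 mm, from -1 to 1, then the turn, a rotation vector about the tool's x, y, z each as a share of pi rad, from -1 to 1. A call has 1 to 10 rows; each row is the pose to reach, as a shift and turn from the pose commanded when the call began, along the tool's axes at that moment, turning the shorter way round; what a row does not reach only later rows make up. A row lasts 1/8 s, in which the tool goes at most 62.5 mm and 10.7 degrees, less where a joint would pass 70% of its speed; a pose out of reach is approached as far as the arm can. A call with a number of a shift or a turn outside -1 to 1 is refused whole. A call with a gripper value outside its range is refused whole. "jaw" is the gripper's target within -1 to 1 (fully open at 1, half-way at 0, shut at -1), set as the call begins (left out, the last holds). The fingers move at their own pace and stop on an object; "newtons" is the grip in N (left out, the last holds). Time passes only in rows, so rows that repeat a pose let the fingers close. It gives the time, the measured TCP pose, the force, the opening and the grip force at its end, in the units of the state.
- telemetry.get_obs(): the state, without advancing time (a new reading comes with each control period).
- grab_frame(name): name is "side" or "top"; returns a dict with "frame" (384x512x3 uint8, red, green, blue), "vertical_fov" (degrees; the focal length in pixels is half the picture's height over the tangent of half this angle, whatever the lens; pixels are square), "cx", "cy" (the principal point, pixels), "origin" and "attitude" of the camera in the world. Camera axes: x right, y up, looking along -z (the intrinsics and any distortion apply to the point x, -y, -z); pixel columns grow to the right and rows downward; lengths in m; the calibration is good to about 2 mm. A picture is of the moment at which its call begins. There is no depth.
- job.hand_in(): hands the job in; it is judged then, once.
The state is a dict: "clock": time; "joints": joint angles; "qvel": joint speeds; "tau": joint torques, N m; "tcp_pos": TCP position; "orientation": TCP orientation; "contact_force": force on the tool from outside, world axes, zero at the start; "moment": the same for the moment, N m; "grip_width": finger opening in m; "gripper_force": force on a finger pad.
Only numpy, scipy, OpenCV 4.12 (cv2) and the standard library are available. Lean on these libraries where they do the work, as an engineer would, in place of code of your own. Each camera call takes 0.05 s, during which the arm holds its last target. There are 200 camera calls.

TASK

The square bottle stands at the open end of the low metal tray. Push it over with the fingers, high up, so that it falls into the tray and lies on its side between the two walls with its cap towards the end stop, then push on its bottom until the cap is fully home against the stop. Do not pick the bottle up, and leave the other things standing where they are.

Things in the scene. Friction and masses are not known exactly. Their poses are not given: they have to be found in the camera images.
- tray: Low aluminium tray fixed to the worktop, 350 mm long (its x), 134 mm wide (y), z up; origin: centre of its underside. Plate 6 mm thick, bare at the -x end, where the bottle stands. From x = -45 to +175 mm two walls 8 mm thick, tops 33 mm above the worktop, leave a bay 110 mm wide. At +x an end plate 48 mm high carries a black buffer whose face, the stop, is at x = +165 mm.
- bottle_mid (a point): Centre of the tall square teal bottle (65 mm square, 227 mm tall, the top 35 mm a 60 mm square cap; 0.2 to 0.4 kg, centre of mass 12 mm below here, friction about 0.6), on its axis, half-way up. z runs from bottom to cap, x and y are square to its flat sides. It starts standing on the tray's bare plate, a flat side facing the bay within 4 degrees. Pushed high it tips without sliding and lands 2 to 5 cm short of the stop.
- bottle_top (a point): Centre of the top face of the square bottle's cap; axes as bottle_mid.
- bottle_foot (a point): Centre of the square bottle's bottom face; axes as bottle_mid. Pushed on along the tray, the lying bottle slides with about 1 to 3 N; it rests with its axis 38 mm above the worktop.
- round_bottle: Bystander: clear round bottle with a white lid, 62 mm across, 200 mm tall, standing 12 cm to the side of the tray's bay (at the tray's -y). Origin: centre of its underside.
- soda_bottle: Bystander: thin-walled soda bottle with a label, 65 mm across, 216 mm tall, standing next to the round bottle. Origin: centre of its underside.
- tin: Bystander: round green and grey tea tin, 74 mm across, 92 mm tall, standing to the left of the tray. Origin: centre of its underside.
- grey_cap: Bystander: grey bottle cap, 69 mm across, 24 mm high, lying to the right of the tray. Origin: centre of its underside.

How it is judged:
By the outcome, as a careful person would: the job done as asked, in the order asked, and still so for the second after the job is handed in, with the robot touching nothing.
It also fails if it takes over 56 s, if anything falls off the work surface, if the arm or the gripper's body presses on something with over 40 N, if the wrist force passes 120 N, or if a joint passes its speed limit or range.

## Working session

There is one attempt and no reset: what is moved stays moved. The work goes in short steps, Python scripts to look and compute and a tool call to move; the robot and the scene stay as the last step left them, time stands still between calls to the robot, and variables do not carry over. Pictures are saved under pics/ and viewed, at most 10 in all, crops included, and the job is handed in when it is done.

Besides the shell and the picture viewer there is one more tool, called after "Emit:" as name(argument=value, ...) on one line, values as JSON. apply_moves: Moves the arm, as the interface text tells. Its arguments: {"type":"object","properties":{"rows":{"type":"array"},"jaw":{"type":"number"},"newtons":{"type":"number"}},"required":["rows"]}

```bash
mkdir -p pics; ls; python3 - <<'E'
from bench import telemetry, grab_frame
import cv2
o=telemetry.get_obs();print(o)
for n in("side","top"):
    f=grab_frame(n);print(n,{k:v for k,v in f.items() if k!="frame"})
    cv2.imwrite(f"pics/{n}0.png",f["frame"][:,:,::-1])
E
```

```text
pics
{'clock': 0.0, 'joints': array([-1.39309162,  0.47777464,  0.02232396,  1.55646787, -0.01148619,
        1.10928513, -0.08308164]), 'qvel': array([ 3.49623957e-04, -3.45547858e-05,  3.13125951e-04, -1.24381649e-03,
        9.16804707e-05, -8.55286255e-04, -1.03742301e-03]), 'tau': array([ 7.06685514e-04, -5.96455300e+01,  1.60812434e+00, -2.81194353e+01,
        1.24632526e-02,  9.40079684e-03,  1.21420936e-05]), 'tcp_pos': array([0.19015308, 0.64708876, 0.25533551]), 'orientation': array([-4.47304187e-01, -3.10946402e+00,  2.83207358e-03]), 'contact_force': array([-0.43990411, -0.59992029,  0.2545654 ]), 'moment': array([-0.01757242, -0.00200988, -0.01642849]), 'gripper_force': 0.0, 'grip_width': 0.08560184515779008}
side {'vertical_fov': 49.035925781499174, 'cx': 251.1385206474443, 'cy': 185.98126823003548, 'origin': array([-0.28485706,  0.07638924,  1.36674489]), 'attitude': array([ 0.46795018, -0.53207352, -1.62479296])}
top {'vertical_fov': 46.45988313597681, 'cx': 261.25386206796355, 'cy': 189.73097032228208, 'origin': array([ 0.41356028, -0.05222469,  1.61026738]), 'attitude': array([ 0.09263408, -0.05231882, -1.59470258])}
```

View pics/side0.png

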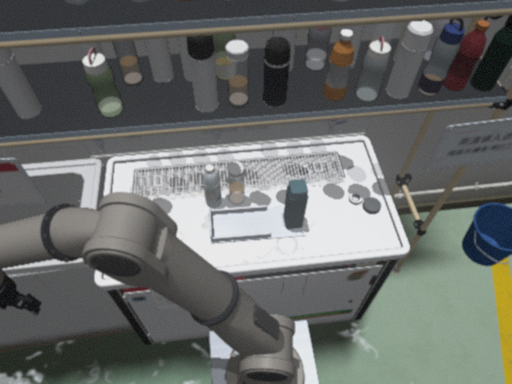

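View pics/top0.png

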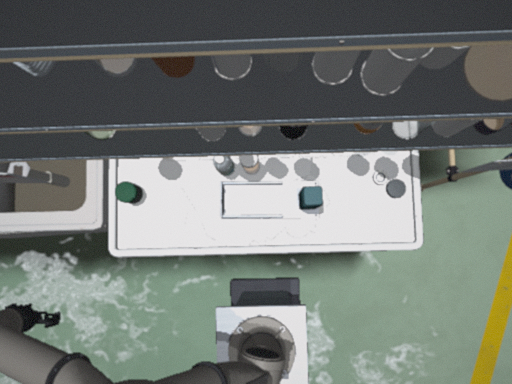

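The tray runs along the picture, with the stop at left (world +y) near top-view column 222. The bottle is at about (312,195) and the two bystander bottles stand beyond the bay at (223,163) and (249,163). Next I enlarge both views.

```bash
python3 - <<'E'
import cv2
a=cv2.imread("pics/top0.png")[150:240,205:335]; cv2.imwrite("pics/topc.png",cv2.resize(a,None,fx=6,fy=6,interpolation=cv2.INTER_CUBIC))
a=cv2.imread("pics/side0.png")[155:255,195:325]; cv2.imwrite("pics/sidec.png",cv2.resize(a,None,fx=6,fy=6,interpolation=cv2.INTER_CUBIC))
E
```

```text
(no output)
```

View pics/topc.png

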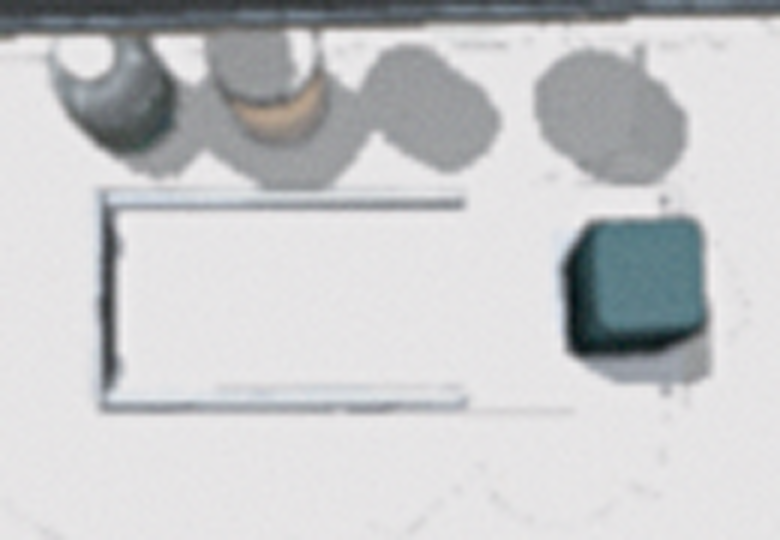

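View pics/sidec.png

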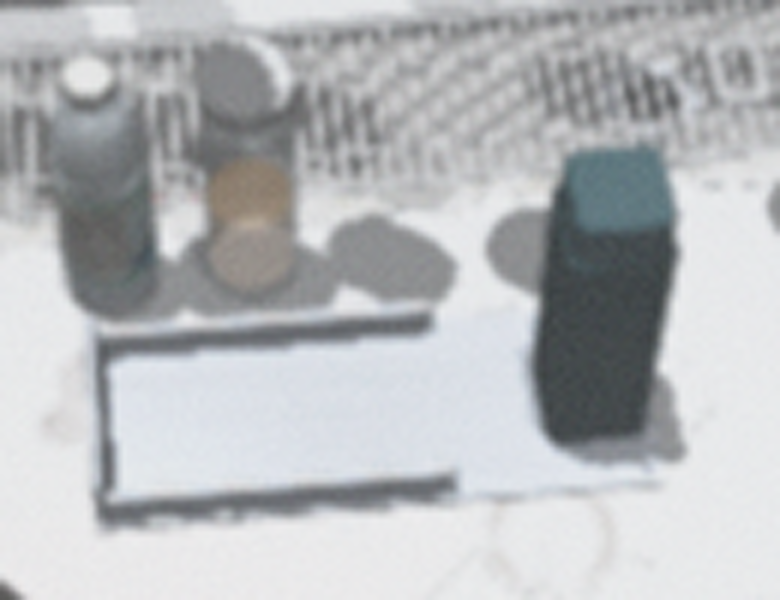

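Top crop: cap face centred at (649,275), far wall's open end at (465,199), near wall's open end at (467,402), end plate at x≈97. Side crop: cap face centred at (619,190), wall ends at (432,320) and (457,475).

```bash
cat > h.py <<'E'
import numpy as np, pickle
from scipy.spatial.transform import Rotation as R
from bench import telemetry, grab_frame
def cam(f):
    return dict(o=np.array(f["origin"]),R=R.from_rotvec(f["attitude"]).as_matrix(),f=192/np.tan(np.radians(f["vertical_fov"])/2),c=(f["cx"],f["cy"]))
def ray(c,u,v):
    d=c["R"]@np.array([(u-c["c"][0])/c["f"],-(v-c["c"][1])/c["f"],-1]);return d/np.linalg.norm(d)
def plane(c,u,v,z):
    d=ray(c,u,v);return c["o"]+d*(z-c["o"][2])/d[2]
def tri(c1,p1,c2,p2):
    d1,d2=ray(c1,*p1),ray(c2,*p2)
    s=np.linalg.lstsq(np.stack([d1,-d2],1),c2["o"]-c1["o"],rcond=None)[0]
    a,b=c1["o"]+s[0]*d1,c2["o"]+s[1]*d2
    return (a+b)/2,np.linalg.norm(a-b)
E
python3 - <<'E'
from h import *
np.set_printoptions(precision=4,suppress=True)
T,S=cam(grab_frame("top")),cam(grab_frame("side"))
t=lambda u,v:(205+(u+.5)/6-.5,150+(v+.5)/6-.5)
s=lambda u,v:(195+(u+.5)/6-.5,155+(v+.5)/6-.5)
for n,a,b in [("cap",(649,275),(619,190)),("farwallend",(465,199),(432,318)),("nearwallend",(467,402),(457,475)),("plateNear",(100,410),(100,505))]:
    print(n,*tri(T,t(*a),S,s(*b)))
print("cap z.233",plane(T,*t(649,275),.233),plane(S,*s(619,190),.233))
for p in [(590,218),(704,218),(704,332),(590,332)]: print("capcorner",plane(T,*t(*p),.233))
for p in [(465,204),(467,402),(97,204),(100,405)]: print("wall .033",plane(T,*t(*p),.033))
for p in [(97,190),(100,410)]: print("endplate .048",plane(T,*t(*p),.048))
for p in [(85,75),(265,55),(250,75)]: print("bystander side",p,plane(S,*s(*p),.21))
o=telemetry.get_obs();print(R.from_rotvec(o["orientation"]).as_matrix())
E
```

```text
cap [ 0.5193 -0.1781  0.229 ] 0.0022049578334914464
farwallend [ 0.5841 -0.0893  0.0157] 0.0018311257489076632
nearwallend [ 0.4627 -0.087   0.027 ] 0.0022970774943085045
plateNear [0.4632 0.1289 0.0336] 0.0021724850287252306
cap z.233 [ 0.5193 -0.1767  0.233 ] [ 0.5164 -0.1783  0.233 ]
capcorner [ 0.5495 -0.1474  0.233 ]
capcorner [ 0.5479 -0.2059  0.233 ]
capcorner [ 0.4893 -0.2037  0.233 ]
capcorner [ 0.4908 -0.1455  0.233 ]
wall .033 [ 0.5795 -0.0879  0.033 ]
wall .033 [ 0.4627 -0.0858  0.033 ]
wall .033 [0.5853 0.1299 0.033 ]
wall .033 [0.4663 0.13   0.033 ]
endplate .048 [0.5919 0.128  0.048 ]
endplate .048 [0.4629 0.1283 0.048 ]
bystander side (85, 75) [0.6504 0.1122 0.21  ]
bystander side (265, 55) [0.6534 0.006  0.21  ]
bystander side (250, 75) [0.6394 0.0162 0.21  ]
[[-0.9594  0.2819 -0.0002]
 [ 0.2819  0.9594 -0.001 ]
 [-0.0001 -0.0011 -1.    ]]
```

```bash
cat >> h.py <<'E'
np.set_printoptions(precision=4,suppress=True)
def goto(*wps):  # each (xyz, rotation matrix or None): shares from the current pose
    o=telemetry.get_obs(); M=R.from_rotvec(o["orientation"]).as_matrix()
    for p,G in wps:
        G=M if G is None else G
        print((M.T@(np.array(p)-o["tcp_pos"])/.25).round(3),(R.from_matrix(M.T@G).as_rotvec()/np.pi).round(3))
def st():
    o=telemetry.get_obs();print(o["clock"],o["tcp_pos"],o["joints"],o["contact_force"],R.from_rotvec(o["orientation"]).as_matrix()[:,:2].ravel(),o["grip_width"])
a=np.arctan(0.022)
# tool y along +x world (perp to tray axis), z down, x = y cross z
Y=np.array([np.cos(a),-np.sin(a),0]);Z=np.array([0,0,-1.]);G=np.stack([np.cross(Y,Z),Y,Z],1)
E
python3 - <<'E'
from h import *
print(G)
goto(((.36,.45,.36),G),((.47,.22,.36),G))
E
```

```text
[[ 0.022   0.9998  0.    ]
 [ 0.9998 -0.022   0.    ]
 [ 0.      0.     -1.    ]]
[-0.874 -0.566 -0.416] [-0.     0.     0.416]
[-1.556 -1.325 -0.416] [-0.     0.     0.416]
```

Emit:
apply_moves(rows=[[[0,0,-0.25],[0,0,0]],[[-0.2,-0.1,-0.42],[0,0,0.05]],[[-0.4,-0.25,-0.42],[0,0,0.1]],[[-0.6,-0.4,-0.42],[0,0,0.15]],[[-0.87,-0.57,-0.42],[0,0,0.2]],[[-0.87,-0.57,-0.42],[0,0,0.2]]], jaw=-0.3)

```text
clock: 0.95
tcp_pos: [0.3621, 0.4456, 0.3617]
orientation: [1.397, 2.812, -0.0]
contact_force: [-0.5, 0.1, 0.9]
grip_width: 0.0302
gripper_force: 0.0
```

```bash
python3 - <<'E'
from h import *
st(); goto(((.47,.22,.36),G),((.5,.1,.36),G))
E
```

```text
0.95 [0.3621 0.4456 0.3617] [-1.1886  0.2267  0.232   1.68   -0.0532  1.241  -0.2963] [-0.4651  0.0524  0.9167] [-0.6042  0.7968  0.7968  0.6042 -0.0012  0.0006] 0.03015299606436608
[-0.98  -0.201  0.008] [0.    0.    0.214]
[-1.435 -0.396  0.008] [0.    0.    0.214]
```

Emit:
apply_moves(rows=[[[-0.24,-0.05,0],[0,0,0.05]],[[-0.48,-0.1,0],[0,0,0.1]],[[-0.72,-0.15,0],[0,0,0.15]],[[-0.98,-0.2,0],[0,0,0.21]],[[-0.98,-0.2,0],[0,0,0.214]]])

```text
clock: 1.58
tcp_pos: [0.4709, 0.2195, 0.3617]
orientation: [2.25, 2.191, 0.001]
contact_force: [-0.7, 0.7, 0.5]
grip_width: 0.0296
gripper_force: 0.0
```

```bash
python3 - <<'E'
from h import *
st(); goto(((.5,-.02,.36),G),((.5,-.25,.36),G),((.519,-.3,.36),G))
E
```

```text
1.575 [0.4709 0.2195 0.3617] [-0.9668  0.1255  0.4593  1.8101 -0.058   1.2188 -0.5172] [-0.713   0.657   0.4883] [ 0.0266  0.9996  0.9996 -0.0266 -0.0006  0.0011] 0.029575176198310186
[-0.955  0.142  0.008] [ 0.     0.    -0.001]
[-1.874  0.167  0.008] [ 0.     0.    -0.001]
[-2.072  0.248  0.008] [ 0.     0.    -0.001]
```

Emit:
apply_moves(rows=[[[-0.24,0.04,0],[0,0,0]],[[-0.48,0.07,0],[0,0,0]],[[-0.72,0.11,0],[0,0,0]],[[-0.95,0.14,0],[0,0,0]],[[-0.95,0.14,0],[0,0,0]]])

```text
clock: 2.2
tcp_pos: [0.4999, -0.0173, 0.3616]
orientation: [2.246, 2.196, 0.0]
contact_force: [0.3, 0.8, 0.5]
grip_width: 0.0298
gripper_force: 0.0
```

Emit:
apply_moves(rows=[[[-0.2,0,0],[0,0,0]],[[-0.4,0,0],[0,0,0]],[[-0.6,0.03,0],[0,0,0]],[[-0.8,0.06,0],[0,0,0]],[[-0.95,0.08,0],[0,0,0]],[[-0.95,0.08,0],[0,0,0]]])

```text
clock: 2.95
tcp_pos: [0.5164, -0.2522, 0.3609]
orientation: [2.241, 2.201, -0.002]
contact_force: [0.0, 0.5, 0.3]
grip_width: 0.03
gripper_force: 0.0
```

```bash
python3 - <<'E'
from h import *
import cv2
st(); goto(((.518,-.29,.36),G),((.518,-.29,.21),G))
cv2.imwrite("pics/side1.png",grab_frame("side")["frame"][:,:,::-1])
E
```

```text
2.95 [ 0.5164 -0.2522  0.3609] [-0.297   0.2819  0.8116  1.7062 -0.213   1.2459  0.5455] [0.0212 0.5326 0.2749] [ 0.018   0.9998  0.9998 -0.018  -0.0012 -0.0009] 0.0300022540555953
[-0.151  0.009  0.004] [-0.     0.     0.001]
[-0.15   0.01   0.604] [-0.     0.     0.001]
```

View pics/side1.png

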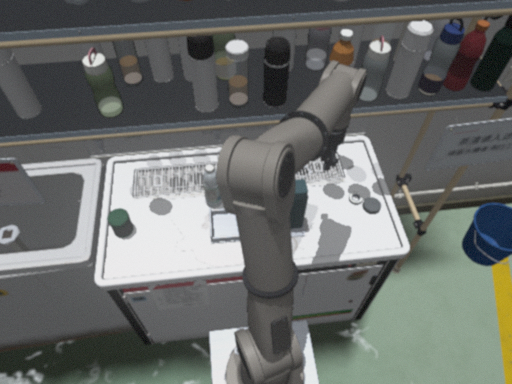

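The arm now hangs behind the bottle, which is still standing at about (298,190), and nothing has been disturbed. Next I go down behind it.

Emit:
apply_moves(rows=[[[-0.15,0.01,0.05],[0,0,0]],[[-0.15,0.01,0.2],[0,0,0]],[[-0.15,0.01,0.35],[0,0,0]],[[-0.15,0.01,0.5],[0,0,0]],[[-0.15,0.01,0.6],[0,0,0]],[[-0.15,0.01,0.6],[0,0,0]]])

```text
clock: 3.75
tcp_pos: [0.5182, -0.2849, 0.2094]
orientation: [-2.231, -2.205, 0.001]
contact_force: [-0.9, -0.3, -0.6]
grip_width: 0.0296
gripper_force: 0.0
```

Emit:
apply_moves(rows=[[[0.05,0,0],[0,0,0]],[[0.1,0,0],[0,0,0]],[[0.15,0,0],[0,0,0]],[[0.18,0,0],[0,0,0]],[[0.21,0,0],[0,0,0]],[[0.24,0,0],[0,0,0]],[[0.26,0,0],[0,0,0]]])

```text
clock: 4.62
tcp_pos: [0.5193, -0.2229, 0.2113]
orientation: [-2.239, -2.204, -0.0]
contact_force: [0.8, 0.6, -1.1]
grip_width: 0.0299
gripper_force: 0.0
```

```bash
python3 - <<'E'
from h import *
st()
E
```

```text
4.625 [ 0.5193 -0.2229  0.2113] [-0.2766  0.424   0.7445  1.9051 -0.3509  0.9462  0.6172] [ 0.8126  0.5941 -1.1021] [ 0.0156  0.9999  0.9999 -0.0156  0.0001 -0.0001] 0.029867512275861482
```

Emit:
apply_moves(rows=[[[0.025,0,0],[0,0,0]],[[0.05,0,0],[0,0,0]],[[0.075,0,0],[0,0,0]],[[0.1,0,0],[0,0,0]],[[0.125,0,0],[0,0,0]],[[0.15,0,0],[0,0,0]]])

```text
clock: 5.38
tcp_pos: [0.5199, -0.1853, 0.2113]
orientation: [-2.239, -2.204, -0.0]
contact_force: [0.5, -0.5, 0.5]
grip_width: 0.0296
gripper_force: 0.1
```

```bash
python3 - <<'E'
from h import *
import cv2
st()
cv2.imwrite("pics/side2.png",cv2.resize(grab_frame("side")["frame"][140:260,190:350,::-1],None,fx=4,fy=4))
E
```

```text
5.375 [ 0.5199 -0.1853  0.2113] [-0.3541  0.3999  0.7485  1.9354 -0.3361  0.9336  0.5428] [ 0.5403 -0.5104  0.5096] [ 0.0156  0.9999  0.9999 -0.0156  0.0001 -0.    ] 0.029640411166977274
```

View pics/side2.png

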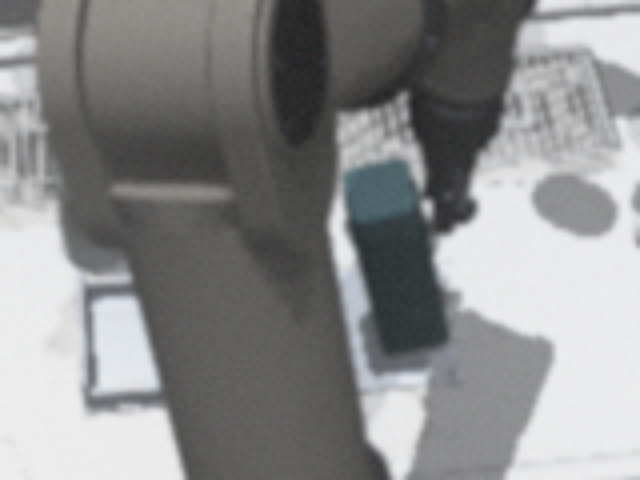

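The bottle is leaning left with its cap at about (380,185) in the crop, and the fingers at (450,210) are against it. It is tipping as planned, so I keep pushing.

Emit:
apply_moves(rows=[[[0.025,0,0],[0,0,0]],[[0.05,0,0],[0,0,0]],[[0.075,0,0],[0,0,0]],[[0.1,0,0],[0,0,0]],[[0.125,0,0],[0,0,0]],[[0.15,0,0],[0,0,0]],[[0.15,0,0],[0,0,0]],[[0.15,0,0],[0,0,0]],[[0.15,0,0],[0,0,0]],[[0.15,0,0],[0,0,0]]])

```text
clock: 6.68
tcp_pos: [0.5204, -0.1486, 0.2113]
orientation: [2.239, 2.204, -0.0]
contact_force: [0.6, -0.9, 0.0]
grip_width: 0.0298
gripper_force: 0.0
```

```bash
python3 - <<'E'
from h import *
import cv2
st()
cv2.imwrite("pics/top3.png",cv2.resize(grab_frame("top")["frame"][140:250,190:350,::-1],None,fx=5,fy=5))
goto(((.517,-.29,.21),G),((.516,-.32,.21),G),((.516,-.30,.06),G))
E
```

```text
6.675 [ 0.5204 -0.1486  0.2113] [-0.4299  0.3796  0.7507  1.9598 -0.3223  0.9235  0.4668] [ 0.5719 -0.9417  0.0218] [ 0.016   0.9999  0.9999 -0.016  -0.0001  0.    ] 0.02982165866624425
[-0.566 -0.005  0.005] [0.    0.    0.002]
[-0.686 -0.007  0.005] [0.    0.    0.002]
[-0.606 -0.008  0.605] [0.    0.    0.002]
```

View pics/top3.png

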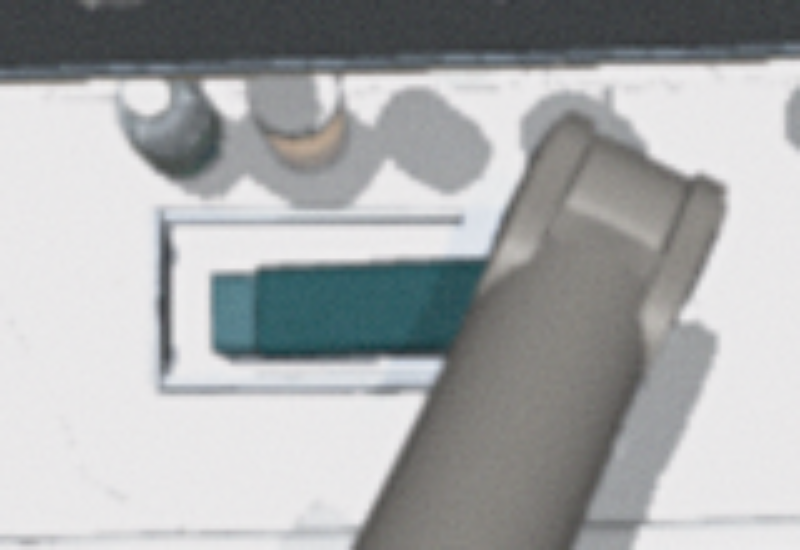

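The bottle lies in the bay with its cap end at crop (212,315) and the stop at about x=170, so it is roughly 4 cm short, and the bystanders are unmoved. Next I back off and go down behind its foot.

Emit:
apply_moves(rows=[[[-0.15,0,0],[0,0,0]],[[-0.32,0,0],[0,0,0.002]],[[-0.4,0,0],[0,0,0.002]],[[-0.4,0,0.15],[0,0,0.002]],[[-0.4,0,0.3],[0,0,0.002]],[[-0.4,0,0.45],[0,0,0.002]],[[-0.4,0,0.58],[0,0,0.002]],[[-0.4,0,0.66],[0,0,0.002]],[[-0.4,0,0.66],[0,0,0.002]]])

```text
clock: 7.85
tcp_pos: [0.5182, -0.2482, 0.0453]
orientation: [-2.244, -2.195, 0.002]
contact_force: [0.3, -0.5, 0.5]
grip_width: 0.0303
gripper_force: 0.0
```

```bash
python3 - <<'E'
from h import *
import cv2
st()
f=grab_frame("side");cv2.imwrite("pics/side4.png",cv2.resize(f["frame"][150:250,190:340,::-1],None,fx=5,fy=5))
T=cam(grab_frame("top"))
for u,v in [(212,275),(212,352)]: print(plane(T,190+u/5,140+v/5,.065))
E
```

```text
7.85 [ 0.5182 -0.2482  0.0453] [-0.0774  0.6721  0.558   1.9715 -0.568   0.6593  0.8228] [ 0.272  -0.4528  0.4901] [ 0.0221  0.9998  0.9998 -0.0221  0.0006 -0.0022] 0.030262238973497266
[0.5409 0.0863 0.065 ]
[0.4874 0.0872 0.065 ]
```

View pics/side4.png

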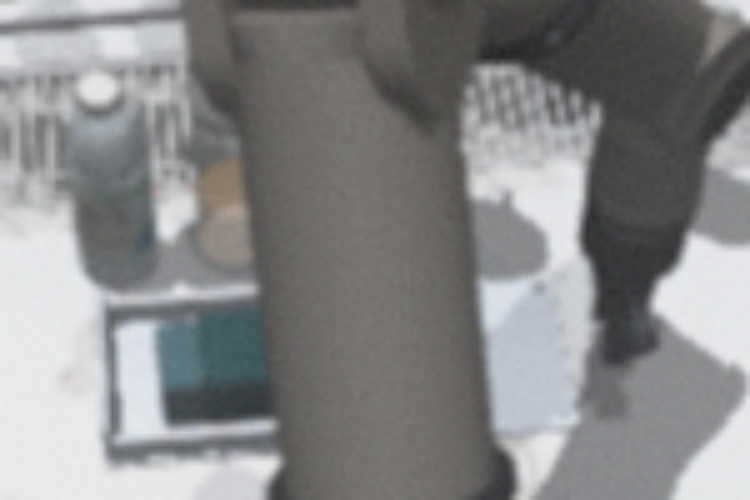

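The bottle lies between the walls with its cap at crop (160,370) and a gap to the stop face at about x=115. The fingers are low behind the foot at (625,340). I now close in on the foot, then push.

Emit:
apply_moves(rows=[[[0.08,0,0],[0,0,0]],[[0.16,0,0],[0,0,0]],[[0.24,0,0],[0,0,0]],[[0.3,0,0],[0,0,0]],[[0.34,0,0],[0,0,0]],[[0.37,0,0],[0,0,0]],[[0.39,0,0],[0,0,0]]])

```text
clock: 8.82
tcp_pos: [0.5211, -0.1509, 0.0464]
orientation: [2.246, 2.196, -0.0]
contact_force: [0.3, -2.1, 0.7]
grip_width: 0.0301
gripper_force: 0.0
```

Emit:
apply_moves(rows=[[[0.015,0,0],[0,0,0]],[[0.03,0,0],[0,0,0]],[[0.045,0,0],[0,0,0]],[[0.06,0,0],[0,0,0]],[[0.075,0,0],[0,0,0]],[[0.09,0,0],[0,0,0]],[[0.1,0,0],[0,0,0]],[[0.1,0,0],[0,0,0]]])

```text
clock: 9.82
tcp_pos: [0.5216, -0.1252, 0.0462]
orientation: [-2.245, -2.197, -0.0]
contact_force: [-0.1, 0.0, -0.1]
grip_width: 0.03
gripper_force: 0.0
```

Emit:
apply_moves(rows=[[[0.01,0,0],[0,0,0]],[[0.02,0,0],[0,0,0]],[[0.03,0,0],[0,0,0]]])

```text
clock: 10.2
tcp_pos: [0.5217, -0.1182, 0.0463]
orientation: [-2.246, -2.197, 0.0]
contact_force: [0.0, -1.6, -0.7]
grip_width: 0.0298
gripper_force: 0.0
```

Emit:
apply_moves(rows=[[[0.008,0,0],[0,0,0]],[[0.016,0,0],[0,0,0]]])

```text
clock: 10.45
tcp_pos: [0.522, -0.1178, 0.0468]
orientation: [2.244, 2.191, -0.003]
contact_force: [-0.7, -14.0, 0.7]
grip_width: 0.03
gripper_force: 0.0
```

The force has jumped to 14 N at the expected position, so the cap is on the stop. I press slightly more to square it up, then retreat.

Emit:
apply_moves(rows=[[[0.006,0,0],[0,0,0]],[[0.006,0,0],[0,0,0]],[[0.006,0,0],[0,0,0]]])

```text
clock: 10.82
tcp_pos: [0.522, -0.1178, 0.047]
orientation: [2.245, 2.189, -0.004]
contact_force: [-0.1, -13.3, 0.5]
grip_width: 0.0298
gripper_force: 0.0
```

Emit:
apply_moves(rows=[[[-0.015,0,0],[0,0,0]],[[-0.03,0,0],[0,0,0]],[[-0.1,0,0],[0,0,0]],[[-0.25,0,0],[0,0,0]],[[-0.45,0,0],[0,0,0]],[[-0.6,0,0],[0,0,0]],[[-0.6,0,-0.2],[0,0,0]],[[-0.6,0,-0.4],[0,0,0]],[[-0.6,0,-0.5],[0,0,0]],[[-0.6,0,-0.5],[0,0,0]]])

```text
clock: 12.08
tcp_pos: [0.5194, -0.2641, 0.1733]
orientation: [2.244, 2.194, 0.003]
contact_force: [-0.3, 0.4, -0.6]
grip_width: 0.0299
gripper_force: 0.0
```

```bash
python3 - <<'E'
from h import *
import cv2
st()
cv2.imwrite("pics/top5.png",cv2.resize(grab_frame("top")["frame"][140:250,190:350,::-1],None,fx=5,fy=5,interpolation=cv2.INTER_CUBIC))
E
```

```text
12.075 [ 0.5194 -0.2641  0.1733] [-0.1671  0.5029  0.7104  1.8975 -0.4179  0.8892  0.7278] [-0.2742  0.4179 -0.6433] [ 0.0224  0.9997  0.9997 -0.0224 -0.0009  0.004 ] 0.029909167572937878
```

View pics/top5.png

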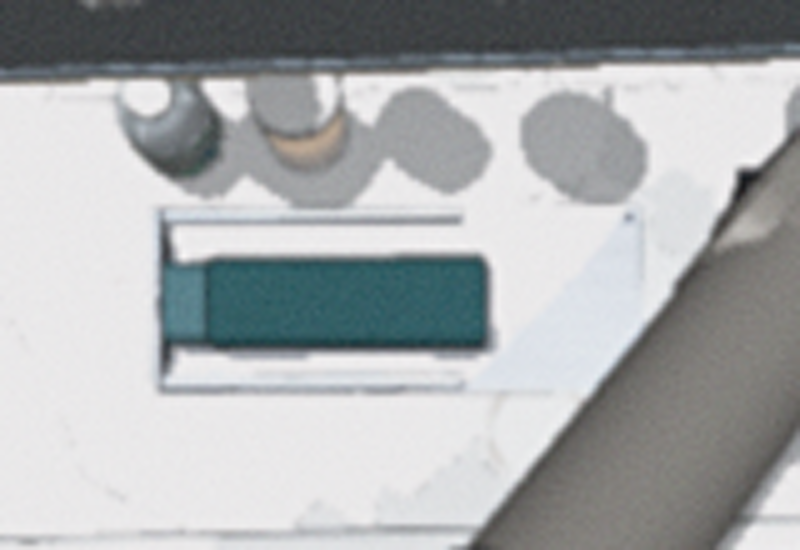

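The bottle lies squarely in the bay with its cap, at crop (165,305), against the stop and its foot at x≈488. The bystanders are unmoved and the robot is clear.

```bash
python3 -c "
from bench import job
print(job.hand_in())"
```

```text
the job is handed in; nothing more can be done
None
```

I tipped the bottle into the tray and pushed it until the cap was home against the stop (about 14 N at the fingers); the two bottles beside the bay had not moved in the last picture, I did not re-check the tin and grey cap (never approached), and the job was handed in at about 12 s.

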